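# Lock an offcut into the dowelling jig

### The job

Get the offcut that lies in the dowelling jig ready for drilling, by pushing only: first push it with a fingertip along the jig until its end is fully home against the wooden end stop, then push the cam lever round with one finger, counter-clockwise seen from above (its handle comes toward the robot), until the cam clamps the offcut firmly against the drill block and stays tight on its own. Grasp and lift nothing, leave the other things on the table where they are, and finish clear of everything.

Things in the scene. Friction and masses are not known exactly. Their poses are not given: they have to be found in the camera images.
- jig: the dowelling jig, screwed to the table: wooden base plate 210 x 200 x 18 mm; origin under the plate's centre, z up, x along the jig toward the end stop, y to its left. In this frame, in mm: drill block inner face at y = -45 and end stop face at x = 65, lever pivot at x = 8, y = 50.7
- drill_block: aluminium drill block with three steel bushes, 140 mm long, 32 wide, 34 high, fixed along the right side of the base plate (top at 52 mm above the table); same origin and axes as the jig
- end_stop: wooden end stop, 22 x 50 x 30 mm, fixed across the far end of the base plate (top at 48 mm above the table); same origin and axes as the jig. It spans y = -43 to 7 mm of the jig
- board_mid (a point): centre of the offcut to be drilled (dark top, particle-board edges, 95 x 65 x 18 mm, loose, lying on the base plate: its top is 36 mm above the table). Its own y axis runs along its 95 mm length, along the jig's x, either way; when home, this point is at x = 17.5 mm, y = -12.5 mm of the jig. It starts 25 to 50 mm short of the stop and a few mm off the drill block; released, the cam leaves about 10 mm of play
- cam: dark steel eccentric cam disc, 50 mm across, 21 mm thick, under the lever, to the left of the offcut; origin on the pivot axis, 20 mm above the table, turns with the lever; closing, it presses the offcut to the right against the drill block and drags it toward the end stop
- lever_grip (a point): middle of the lever's black handle, 90 mm from the pivot axis, 47 mm above the table. The handle is round, 23 mm thick, and reaches from 54 to 124 mm from the pivot; it swings level over the base plate and the table beside it
- cam_lever (a joint): angle of the cam lever, rad: 0 fully released (handle points away from the robot), starts at 0 to 0.3, grows counter-clockwise from above; the handle's direction is 0.26 + this angle from the jig's x axis. Turning it takes about 3 N at mid-handle; the cam meets the offcut at about 1.2, then stiffens fast: a push of 15 to 25 N clamps it, at 1.25 to 1.4, and it then holds by itself
- dowel_pot: blue pot of dowels, 68 mm across, 62 mm high, loose, stands behind the end stop; origin under its centre
- pencil: flat red carpenter's pencil, 178 mm long, loose on the table to the right of the drill block; origin under its centre
- second_offcut: another loose dark offcut, 45 x 110 x 18 mm, lying on the table to the right of the jig (not in it); origin under its centre
- masking_tape: roll of masking tape, 101 mm across, 25 mm high, loose, on the table between the robot and the jig; origin under its centre
- sanding_block: sanding block, 126 x 97 x 24 mm, loose, left of the jig; origin under its centre
- hammer: joiner's hammer, 282 x 117 x 28 mm, loose, far left of the jig; origin under its centre

How it is judged:
By the outcome, as a careful person would: the job done as asked, in the order asked, and still so for the second after the job is handed in, with the robot touching nothing.
It also fails if it takes over 54 s, if anything falls off the work surface, if the arm or the gripper's body presses on something with over 40 N, if the wrist force passes 120 N, or if a joint passes its speed limit or range.

### The arm

A 6-joint arm with a two-finger parallel gripper is mounted at the origin on a cart in front of the work surface, level with it; the furniture and walls round the work are solid. World frame = base frame: x ahead of the robot, y to its left, z up, the work surface at z = 0. Lengths are in m, angles in rad, forces in N, time in s.
With the tool pointing down it reaches from about 0.35 to 0.975 m from the base axis. Payload 4.9 kg.
Tool frame: the origin (TCP) lies midway between the tips of the shut fingers; the grasp point (between the pads) lies 19 mm behind it (manip.hold_point_z is the distance from the TCP to the grasp point, in m); z points along the fingers, y is the line along which they close (so a half turn about z gives the same grasp; the last joint's range is limited). The gripper opens to 85 mm and grips with 20 to 120 N. Pads are 22 mm wide; open, the fingers measure 114 mm over their backs; the gripper's body (76 mm by 85 mm) begins 54 mm behind the grasp point. The pads swing forward as they close: fully open they stand 13 mm farther back than shut.
Start: joints at [0.986, 0.053, 1.613, -0, 1.476, -0.119], TCP at [0.281, 0.558, 0.231] pointing down, gripper open.
Joint ranges: [-3.01, 3.01], [-1.01, 2.22], [0.06, 2.58], [-1.02, 4.17], [0.09, 2.62], [-3.14, 3.14]. Speed limits (rad/s): [2.57, 2.57, 3.14, 3.14, 3.14, 3.14].

### API

Orientations are given as a unit quaternion [w, x, y, z].
In Python, from plant import manip gives the robot as it stands. The module is installed in compiled form; this text tells all that it offers.
- The arm moves only by the shell command python3 -m jog 'ROWS' [OPENING]. ROWS is JSON, one flat list of numbers, 6 for each row, row after row: the shift along the tool's x, y, z in units of 0.1 m (1.0 is 0.1 m), then the turn, a rotation vector about the tool's x, y, z in units of 180 degrees (1.0 is 180 degrees). A call has 1 to 8 rows; each row is the pose to reach, as a shift and turn from the pose commanded when the call began, along the tool's axes at that moment, turning the shorter way round; what a row does not reach only later rows make up. A row lasts 1/8 s, in which the tool goes at most 62.5 mm and 10.7 degrees, less where a joint would pass 70% of its speed; a pose out of reach is approached as far as the arm can. A call with a number of a shift or a turn outside -1 to 1 is refused whole. A call with a gripper value outside its range is refused whole. OPENING is the finger opening in mm, from 0 to 85.4, set as the call begins (- or left out, the last holds). The fingers move at their own pace and stop on an object; the grip force is fixed at half the most. Time passes only in rows, so rows that repeat a pose let the fingers close. It gives the time, the measured TCP pose, the force, the opening and the grip force at its end, in the units of the state.
- manip.state(): the state, without advancing time (a new reading comes with each control period).
- manip.grab_frame(name): name is "side" or "top" or "wrist"; returns a dict with "img" (480x640x3 uint8, blue, green, red), "z_map" (480x640 float32, m along the optical axis (not along the pixel's ray), 0 where there is no reading), "fx", "fy", "cx", "cy" (pixels), "distortion" ([k1, k2, p1, p2, k3] as OpenCV has them; the pictures are not rectified), "xyz" and "attitude" of the camera in the world; the wrist camera has in their place "T_tool_cam" (4x4, takes a point from camera to tool coordinates, whose origin is the TCP and whose axes are the flange's). Camera axes: x right, y up, looking along -z (the intrinsics and any distortion apply to the point x, -y, -z); pixel columns grow to the right and rows downward; lengths in m; the calibration is good to about 2 mm. A picture is of the moment at which its call begins: read the wrist's pose just before it.
- manip.job_done(): hands the job in; it is judged then, once.
The state is a dict: "time": time; "joint_pos": joint angles; "joint_vel": joint speeds; "joint_efforts": joint torques, N m; "tool_pos": TCP position; "tool_rot": TCP orientation; "contact_force": force on the tool from outside, world axes, zero at the start; "ft_torque": the same for the moment, N m; "gripper_width": opening from 0.0 (shut) to 1.0 (fully open); "grasp_force": force on a finger pad.
Only numpy, scipy, OpenCV 4.12 (cv2) and the standard library are available. Lean on these libraries where they do the work, as an engineer would, in place of code of your own. Each camera call takes 0.05 s, during which the arm holds its last target. There are 200 camera calls.

## Working session

There is one attempt and no reset: what is moved stays moved. The work goes in short steps, Python scripts to look and compute and a shell command to move; the robot and the scene stay as the last step left them, time stands still between calls to the robot, and variables do not carry over. Pictures are saved under pics/ and viewed, at most 10 in all, crops included, and the job is handed in when it is done.

```bash
mkdir -p pics; cat > h.py <<'E'
import numpy as np, cv2
from scipy.spatial.transform import Rotation as R
from plant import manip
def q2R(q): return R.from_quat([q[1],q[2],q[3],q[0]]).as_matrix()
def cam(f,st=None):
    if 'T_tool_cam' in f:
        T=np.array(f['T_tool_cam']); Rt=q2R(st['tool_rot'])
        return Rt@T[:3,:3], Rt@T[:3,3]+np.array(st['tool_pos'])
    return q2R(f['attitude']), np.array(f['xyz'])
def ray(f,uv,st=None):
    K=np.array([[f['fx'],0,f['cx']],[0,f['fy'],f['cy']],[0,0,1.]])
    n=cv2.undistortPoints(np.array(uv,float).reshape(-1,1,2),K,np.array(f['distortion'],float)).reshape(-1,2)
    Rc,o=cam(f,st)
    return np.c_[n[:,0],-n[:,1],-np.ones(len(n))]@Rc.T, o
def plane(f,uv,z,st=None):
    d,o=ray(f,uv,st); return o+d*((z-o[2])/d[:,2])[:,None]
E
python3 - <<'E'
from h import *
import pickle
for n in ('side','top'):
    f=manip.grab_frame(n); cv2.imwrite(f'pics/{n}0.png',f['img']); pickle.dump(f,open(n+'0.pkl','wb'))
    print(n,{k:v for k,v in f.items() if k not in('img','z_map')})
print(manip.state())
E
```

```text
side {'fx': 480.6154259705892, 'fy': 480.6154259705892, 'cx': 319.0854102237987, 'cy': 235.31545209465176, 'distortion': array([0.0100271, 0.       , 0.       , 0.       , 0.       ]), 'xyz': array([-0.13715202, -1.08572674,  0.70174319]), 'attitude': array([ 0.8264039 ,  0.47625754, -0.15389736, -0.25797471])}
top {'fx': 433.867379975381, 'fy': 433.867379975381, 'cx': 322.35574262773946, 'cy': 237.78391919764894, 'distortion': array([-0.09605111,  0.        ,  0.        ,  0.        ,  0.        ]), 'xyz': array([ 0.39632664, -0.19762407,  1.1927679 ]), 'attitude': array([ 0.71139109,  0.02943976, -0.03121331, -0.70148539])}
{'time': 0.1, 'joint_pos': array([ 9.86001333e-01,  5.32919751e-02,  1.61418250e+00,  1.29894248e-05,
        1.47598715e+00, -1.18983252e-01]), 'joint_vel': array([-0.00174437, -0.00142149, -0.00337332,  0.0003322 , -0.00072132,
        0.0001068 ]), 'joint_efforts': array([ 5.80324395e-04, -3.94903064e+01, -3.71361423e+01, -1.23766440e-04,
        3.95740033e-03,  9.43519098e-06]), 'tool_pos': array([0.28038746, 0.5579382 , 0.23016983]), 'tool_rot': array([-3.28159535e-04,  2.30806409e-01,  9.72999244e-01, -8.74994805e-04]), 'contact_force': array([ 0.06257206,  0.46058183, -0.33005491]), 'ft_torque': array([ 0.01749634,  0.0651564 , -0.01558326]), 'grasp_force': 0.0, 'gripper_width': 0.9975855601306765}
```

View pics/top0.png

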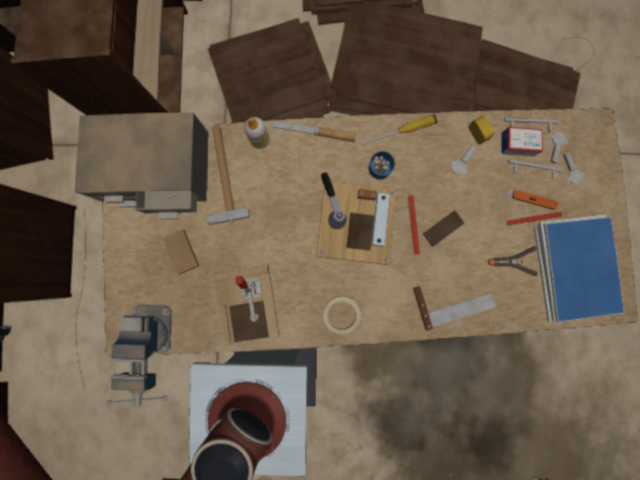

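View pics/side0.png

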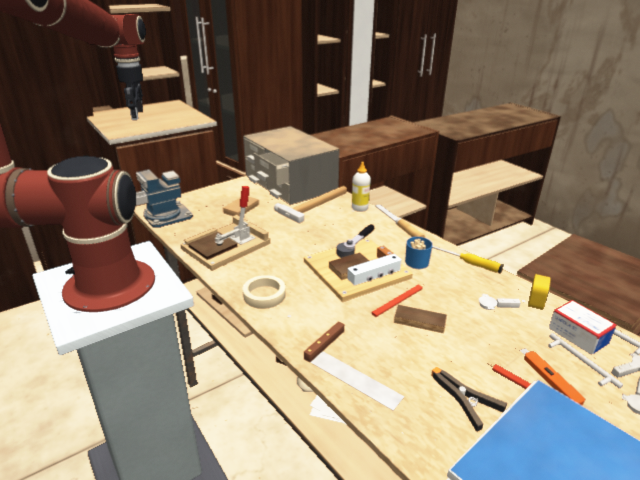

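The top view shows the jig plate around (357,222). Its drill block is at (380,219), the dark offcut at (360,231), the lever pivot at (338,217) and the handle end at (325,178). The pot is at (381,165) and the end stop at (367,195). The toggle clamp at (245,305) is not the jig.

```bash
python3 - <<'E'
from h import *
import pickle
np.set_printoptions(precision=4,suppress=True)
f=pickle.load(open('top0.pkl','rb'))
for n,uv,z in [('plateFL',(327,180),.018),('plateNL',(318,258),.018),('plateNR',(391,263),.018),('pivot',(338,217),.05),('handle end',(324,174),.047),('board',(361,231),.036),('pot',(381,165),.05)]:
    print(n,plane(f,[uv],z)[0])
w=manip.grab_frame('wrist'); print(w['T_tool_cam'],w['fx'],w['cx'],w['cy'],w['distortion'])
im=f['img'][160:280,290:420]; cv2.imwrite('pics/topcrop.png',cv2.resize(im,None,fx=5,fy=5,interpolation=cv2.INTER_CUBIC))
E
```

```text
plateFL [ 0.6573 -0.2104  0.018 ]
plateNL [ 0.4423 -0.1888  0.018 ]
plateNR [ 0.4314 -0.387   0.018 ]
pivot [ 0.5506 -0.2406  0.05  ]
handle end [ 0.6672 -0.2018  0.047 ]
board [ 0.5156 -0.3032  0.036 ]
pot [ 0.6938 -0.3552  0.05  ]
[[-0.0005  0.9622  0.2725  0.0684]
 [ 1.      0.0005  0.0002  0.0001]
 [ 0.      0.2725 -0.9622 -0.1416]
 [ 0.      0.      0.      1.    ]] 332.3089810996 321.937266282059 236.9138250766596 [-0.0064  0.      0.      0.      0.    ]
```

```bash
python3 -m jog '[-0.4,0.6,0,0,0,0.055, -0.4,0.9,-0.2,0,0,0.11, -0.2,1,-0.3,0,0,0.165, 0.2,0.9,-0.3,0,0,0.22, 0.4,0.5,-0.3,0,0,0.275, 0.8,0.2,-0.3,0,0,0.33]' 0
```

```text
time: 0.9
tool_pos: [0.2175, 0.6112, 0.2605]
tool_rot: [0.0, 0.685, 0.728, -0.001]
contact_force: [-0.5, 0.8, 0.4]
gripper_width: 0.002
grasp_force: 0.0
```

```bash
python3 -m jog '[-0.5,0.5,-0.3,0,0,0.055, -1,1,-0.6,0,0,0.11, -1,1,-0.6,0,0,0.165]'; python3 -m jog '[-0.4,0.5,0,0,0,0.055, -0.8,1,0,0,0,0.11, -1,1,0,0,0,0.165]'
```

```text
time: 1.27
tool_pos: [0.3264, 0.518, 0.3231]
tool_rot: [-0.0, 0.849, 0.528, 0.001]
contact_force: [-0.1, -0.5, 1.0]
gripper_width: 0.0
grasp_force: 0.0
time: 1.65
tool_pos: [0.3727, 0.383, 0.3208]
tool_rot: [0.0, 0.956, 0.292, -0.0]
contact_force: [-0.2, 0.2, 0.1]
gripper_width: -0.003
grasp_force: 0.0
```

```bash
python3 -m jog '[-0.1,0.5,0,0,0,0.055, -0.2,1,0,0,0,0.11]'; python3 -m jog '[0,0.5,0,0,0,0.055, 0.1,1,0,0,0,0.11]'; python3 -m jog '[0.1,0.5,0,0,0,0,0.3,1,0,0,0,0]';python3 -m jog '[0.2,0.5,0,0,0,0,0.4,1,0,0,0,0]';python3 -m jog '[0.2,0.5,0.2,0,0,0,0.5,1,0.4,0,0,0]';python3 -m jog '[0.3,0.5,0.3,0,0,0,0.6,1,0.4,0,0,0,0.6,1,0.4,0,0,0]'
```

```text
time: 1.9
tool_pos: [0.4115, 0.2907, 0.321]
tool_rot: [0.0, 0.992, 0.126, -0.0]
contact_force: [0.2, 0.0, 0.7]
gripper_width: 0.001
grasp_force: 0.0
time: 2.15
tool_pos: [0.4465, 0.1963, 0.3211]
tool_rot: [-0.0, 0.999, -0.047, 0.0]
contact_force: [0.9, 1.1, -0.5]
gripper_width: -0.007
grasp_force: 0.0
time: 2.4
tool_pos: [0.4674, 0.094, 0.3211]
tool_rot: [-0.0, 0.999, -0.044, 0.0]
contact_force: [0.1, 0.4, -0.5]
gripper_width: 0.0
grasp_force: 0.0
time: 2.65
tool_pos: [0.4986, -0.0093, 0.3211]
tool_rot: [-0.0, 0.999, -0.044, 0.0]
contact_force: [1.2, -0.9, 0.2]
gripper_width: -0.002
grasp_force: 0.0
time: 2.9
tool_pos: [0.5398, -0.1135, 0.2812]
tool_rot: [0.0, 0.999, -0.045, 0.001]
contact_force: [1.3, 0.2, 0.4]
gripper_width: -0.002
grasp_force: 0.0
time: 3.28
tool_pos: [0.5899, -0.2195, 0.2373]
tool_rot: [-0.001, 0.999, -0.046, -0.003]
contact_force: [0.2, 0.7, 1.0]
gripper_width: -0.002
grasp_force: 0.0
```

```bash
python3 -m jog '[0,0.5,0,0,0,0,0,0.5,0,0,0,0,0,0.5,0,0,0,0]' && python3 - <<'E'
from h import *
import pickle
st=manip.state(); f=manip.grab_frame('wrist'); pickle.dump((st,f),open('w1.pkl','wb')); cv2.imwrite('pics/w1.png',f['img'])
E
```

```text
time: 3.65
tool_pos: [0.5859, -0.2655, 0.2416]
tool_rot: [-0.0, 0.999, -0.044, 0.0]
contact_force: [-0.7, -0.0, 0.0]
gripper_width: 0.003
grasp_force: 0.0
```

View pics/w1.png

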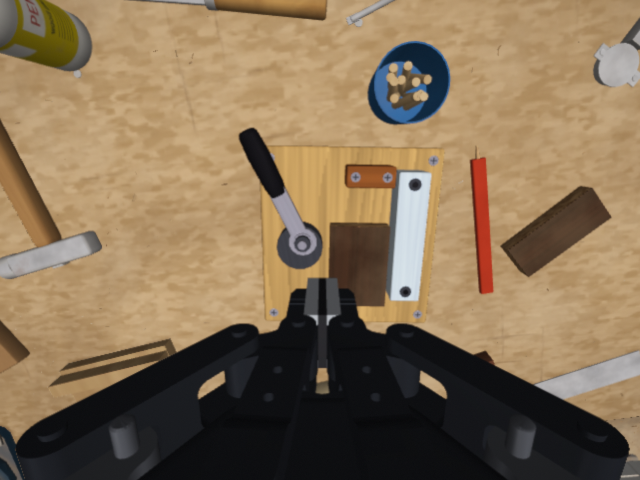

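The wrist view shows the plate from (262,147) to (442,150), with its near edge at y≈322. The end stop is at (371,177) and the drill block's inner edge runs from (399,170) to (390,300). The offcut spans (331,223) to (388,306). The pivot is at (302,243), the handle end at (249,132), and the pot at (409,82).

```bash
python3 - <<'E'
from h import *
import pickle
np.set_printoptions(precision=4,suppress=True)
st,f=pickle.load(open('w1.pkl','rb')); im=f['img']
K=np.array([[f['fx'],0,f['cx']],[0,f['fy'],f['cy']],[0,0,1.]])
hsv=cv2.cvtColor(im,cv2.COLOR_BGR2HSV)
# drill block mask: bright low-saturation
def blob(m,box,name,z):
    mm=np.zeros_like(m); x0,y0,x1,y1=box; mm[y0:y1,x0:x1]=m[y0:y1,x0:x1]
    mm=cv2.morphologyEx(mm,cv2.MORPH_OPEN,np.ones((3,3)))
    c=max(cv2.findContours(mm,0,cv2.CHAIN_APPROX_NONE)[0],key=cv2.contourArea).reshape(-1,2)
    P=plane(f,c,z,st)[:,:2]
    (cx,cy),wh,a=cv2.minAreaRect((P*1000).astype(np.float32))
    print(name,len(c),cx,cy,wh,a); return P
B=blob(((hsv[...,2]>170)&(hsv[...,1]<60)).astype(np.uint8)*255,(385,160,440,310),'block',.052)
D=blob(((hsv[...,2]<95)).astype(np.uint8)*255,(329,215,395,320),'board',.036)
pts=[('FL',(262,147),.018),('FR',(442,150),.018),('NR',(430,323),.018),('NL',(266,322),.018),('pivot',(302,243),.06),('hend',(249,132),.047),('stop far edge L',(345,165),.048),('stop R',(396,165),.048),('stopnear',(371,188),.033),('pot',(409,82),.055),('b1',(332,223),.036),('b2',(389,223),.036),('b3',(386,306),.036),('screwNL',(273,312),.018),('screwFR',(433,160),.018),('screwNR',(417,315),.018)]
for n,uv,z in pts: print(n,plane(f,[uv],z,st)[0][:2])
cv2.imwrite('pics/w1c.png',cv2.resize(im[120:330,235:455],None,fx=2.8,fy=2.8,interpolation=cv2.INTER_CUBIC))
E
```

```text
block 310 550.8419189453125 -353.65863037109375 (31.25830841064453, 138.51010131835938) 84.09139251708984
board 338 515.917724609375 -301.57147216796875 (68.58975219726562, 125.12232208251953) 84.01200866699219
FL [ 0.6567 -0.2079]
FR [ 0.6366 -0.3983]
NR [ 0.4301 -0.3856]
NL [ 0.4495 -0.184 ]
pivot [ 0.5594 -0.2428]
hend [ 0.6716 -0.2024]
stop far edge L [ 0.6322 -0.2925]
stop R [ 0.6278 -0.3427]
stopnear [ 0.6051 -0.319 ]
pot [ 0.7013 -0.3551]
b1 [ 0.5717 -0.275 ]
b2 [ 0.5663 -0.336 ]
b3 [ 0.468  -0.3293]
screwNL [ 0.4623 -0.1944]
screwFR [ 0.627  -0.3888]
screwNR [ 0.4426 -0.3697]
```

View pics/w1c.png

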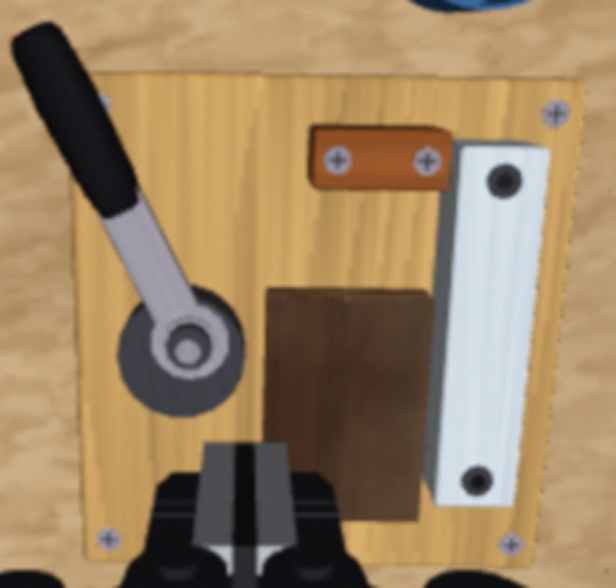

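Jig origin is about (0.543, -0.293) with yaw -5.9°. The board's far end is at jig x≈27 mm, a 38 mm gap, and its near end is at about -68 mm. I'll move behind the near end.

```bash
python3 -m jog '[-0.5,0.2,0.3,0,0,0.005,-1,0.39,0.6,0,0,0.005,-1,0.39,0.6,0,0,0.005]'; python3 -m jog '[-0.38,0,0.3,0,0,0,-0.38,0,0.8,0,0,0,-0.38,0,0.8,0,0,0,-0.38,0,0.8,0,0,0]'
```

```text
time: 4.08
tool_pos: [0.4782, -0.2935, 0.1762]
tool_rot: [-0.003, 0.999, -0.053, -0.004]
contact_force: [0.4, 1.4, 0.9]
gripper_width: 0.0
grasp_force: 0.0
time: 4.58
tool_pos: [0.447, -0.2928, 0.1038]
tool_rot: [0.001, 0.999, -0.052, 0.001]
contact_force: [0.1, -0.7, 0.5]
gripper_width: 0.0
grasp_force: 0.0
```

```bash
python3 -m jog '[0,0,0.4,0,0,0,0,0,0.6,0,0,0,0,0,0.76,0,0,0,0,0,0.76,0,0,0,0,0,0.76,0,0,0]'; python3 -m jog '[0.05,0,0,0,0,0,0.1,0,0,0,0,0,0.15,0,0,0,0,0,0.2,0,0,0,0,0,0.24,0,0,0,0,0,0.28,0,0,0,0,0,0.28,0,0,0,0,0]'
```

```text
time: 5.2
tool_pos: [0.4462, -0.2932, 0.0269]
tool_rot: [0.001, 0.999, -0.052, 0.001]
contact_force: [-0.2, -0.0, 0.1]
gripper_width: 0.001
grasp_force: 0.0
time: 6.08
tool_pos: [0.4733, -0.2954, 0.0253]
tool_rot: [0.0, 0.999, -0.052, 0.0]
contact_force: [-0.1, -0.2, -0.4]
gripper_width: -0.003
grasp_force: 0.0
```

```bash
python3 -m jog '[0.03,0,0,0,0,0,0.06,0,0,0,0,0,0.09,0,0,0,0,0,0.12,0,0,0,0,0,0.15,0,0,0,0,0,0.18,0,0,0,0,0,0.2,0,0,0,0,0,0.2,0,0,0,0,0]'; python3 -m jog '[0.01,0,0,0,0,0,0.02,0,0,0,0,0,0.03,0,0,0,0,0,0.04,0,0,0,0,0,0.04,0,0,0,0,0]'; python3 - <<'E'
from h import *
import pickle
st=manip.state(); f=manip.grab_frame('wrist'); pickle.dump((st,f),open('w2.pkl','wb')); cv2.imwrite('pics/w2.png',f['img'])
E
```

```text
time: 7.08
tool_pos: [0.4931, -0.2975, 0.0254]
tool_rot: [0.0, 0.999, -0.052, 0.0]
contact_force: [-0.5, -0.5, 0.3]
gripper_width: -0.001
grasp_force: 0.0
time: 7.7
tool_pos: [0.497, -0.2979, 0.0253]
tool_rot: [0.0, 0.999, -0.052, 0.0]
contact_force: [0.5, 0.1, 0.6]
gripper_width: 0.001
grasp_force: 0.0
```

View pics/w2.png

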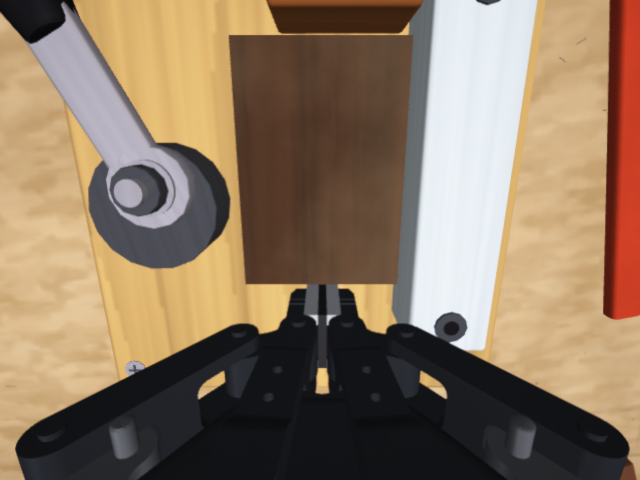

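The offcut is straight. Its far edge (row 35) is a few mm short of the stop, whose visible lower edge is at row 32. I'll keep pushing in small steps until force shows.

```bash
for i in 1 2 3; do python3 -m jog '[0.01,0,0,0,0,0,0.02,0,0,0,0,0,0.02,0,0,0,0,0]' | grep -E 'tool_pos|force: \[' ; done
```

```text
tool_pos: [0.4989, -0.298, 0.0253]
contact_force: [0.5, 0.4, -0.9]
tool_pos: [0.501, -0.2983, 0.0253]
contact_force: [0.2, -0.2, -0.3]
tool_pos: [0.502, -0.2984, 0.0253]
contact_force: [-4.5, 0.6, 3.8]
```

```bash
python3 -m jog '[0.01,0,0,0,0,0,0.01,0,0,0,0,0]' | grep -E 'tool_pos|force: \[' ; python3 - <<'E'
from h import *
import pickle
st=manip.state(); f=manip.grab_frame('wrist'); pickle.dump((st,f),open('w3.pkl','wb')); cv2.imwrite('pics/w3.png',f['img'][:320,60:540])
E
```

```text
tool_pos: [0.5021, -0.2984, 0.0253]
contact_force: [-9.1, 1.3, 5.8]
```

View pics/w3.png

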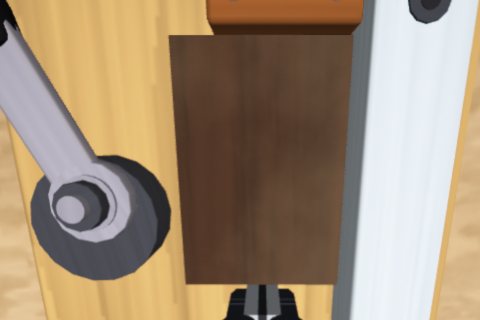

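The offcut is home: its far edge is hidden under the stop's edge, and the push force rose to 9 N with no motion. Next I retreat and move to the right side of the handle.

```bash
python3 -m jog '[-0.1,0,0,0,0,0,-0.15,0,0,0,0,0,-0.15,0,-0.5,0,0,0,-0.15,0,-1,0,0,0,-0.15,0,-1,0,0,0]'|grep pos; python3 -m jog '[0.4,-0.2,0,0,0,0,0.8,-0.4,0,0,0,0,1,-0.6,0,0,0,0,1,-0.6,0,0,0,0,1,-0.6,0,0,0,0]'|grep pos;  python3 - <<'E'
from h import *
import pickle
st=manip.state(); f=manip.grab_frame('wrist'); pickle.dump((st,f),open('w4.pkl','wb')); cv2.imwrite('pics/w4.png',f['img']);print(st['tool_pos'])
E
```

```text
tool_pos: [0.4919, -0.2993, 0.1313]
tool_pos: [0.5937, -0.2477, 0.1242]
[ 0.59367683 -0.24773935  0.1241813 ]
```

View pics/w4.png

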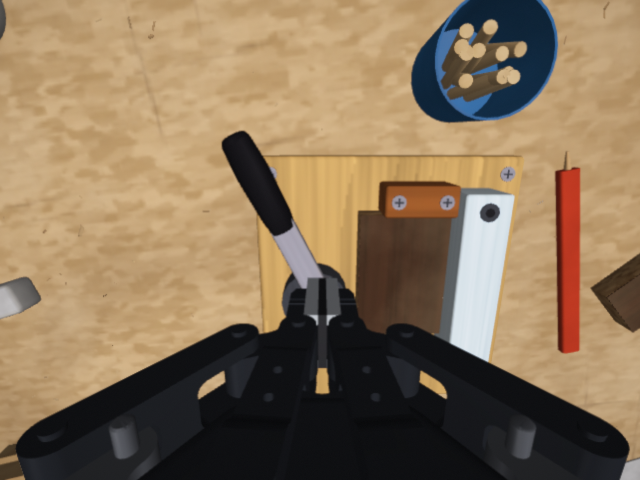

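The handle runs from (233,135) to (286,230), and the offcut still touches the stop at (410,212).

```bash
python3 - <<'E'
from h import *
import pickle
st,f=pickle.load(open('w4.pkl','rb'))
p=plane(f,[(235,135),(284,230),(415,213),(379,212),(505,65)],.047,st)[:,:2]; print(p.round(4))
d=p[0]-p[1]; th=np.arctan2(d[1],d[0]); 
P=np.array([.5562,-.2434]); v=(p[0]+p[1])/2-P; print('dir',th,'from pivot',np.arctan2(v[1],v[0]),np.linalg.norm(v))
Rt=q2R(st['tool_rot']); T=np.array(st['tool_pos'])
r=.095
for th,dd in [(.36,.042),(.36,.024),(.6,.023),(.8,.023),(1.0,.022),(1.2,.022),(1.35,.0225),(1.45,.0225)]:
    t=np.r_[P+r*np.array([np.cos(th),np.sin(th)])+dd*np.array([np.sin(th),-np.cos(th)]),.036]
    print(th,t.round(4),'tool units',(Rt.T@(t-T)*10).round(2)); T=t
E
```

```text
[[ 0.6735 -0.2012]
 [ 0.6089 -0.2235]
 [ 0.6114 -0.3125]
 [ 0.6146 -0.2885]
 [ 0.6962 -0.3687]]
dir 0.3323797062450947 from pivot 0.3502977979932215 0.09048988736433297
0.36 [ 0.6599 -0.2492  0.036 ] tool units [ 0.66 -0.05  0.88]
0.36 [ 0.6536 -0.2324  0.036 ] tool units [-0.08 -0.16  0.  ]
0.6 [ 0.6476 -0.2087  0.036 ] tool units [-0.08 -0.23  0.  ]
0.8 [ 0.6389 -0.1913  0.036 ] tool units [-0.1  -0.16  0.  ]
1.0 [ 0.626  -0.1753  0.036 ] tool units [-0.14 -0.15  0.  ]
1.2 [ 0.6111 -0.1628  0.036 ] tool units [-0.16 -0.11  0.  ]
1.35 [ 0.599  -0.1556  0.036 ] tool units [-0.13 -0.06  0.  ]
1.45 [ 0.59   -0.1518  0.036 ] tool units [-0.09 -0.03  0.  ]
```

```bash
python3 -m jog '[0.4,-0.05,0,0,0,0,0.66,-0.05,0.3,0,0,0,0.66,-0.05,0.7,0,0,0,0.66,-0.05,0.87,0,0,0,0.66,-0.05,0.87,0,0,0]'|grep -E 'pos|force: \['; python3 -m jog '[-0.02,-0.04,0,0,0,0,-0.04,-0.08,0,0,0,0,-0.06,-0.12,0,0,0,0,-0.08,-0.16,0,0,0,0,-0.12,-0.27,0,0,0,0,-0.16,-0.39,0,0,0,0,-0.16,-0.39,0,0,0,0]'|grep -E 'pos|force: \['
```

```text
tool_pos: [0.6589, -0.2496, 0.0365]
contact_force: [-0.1, 0.1, 0.4]
tool_pos: [0.6487, -0.2077, 0.0382]
contact_force: [-0.6, -0.9, 0.4]
```

```bash
python3 -m jog '[-0.05,-0.09,0.01,0,0,0,-0.1,-0.17,0.02,0,0,0,-0.17,-0.25,0.02,0,0,0,-0.24,-0.32,0.02,0,0,0,-0.24,-0.32,0.02,0,0,0]'|grep -E 'pos|force: \['; python3 -m jog '[-0.05,-0.04,0,0,0,0,-0.1,-0.08,0,0,0,0,-0.16,-0.11,0,0,0,0,-0.16,-0.11,0,0,0,0]'|grep -E 'pos|force: \['; python3 - <<'E'
from h import *
import pickle
st=manip.state(); f=manip.grab_frame('wrist'); pickle.dump((st,f),open('w5.pkl','wb')); cv2.imwrite('pics/w5.png',f['img']);print(st['tool_pos'])
E
```

```text
tool_pos: [0.6275, -0.1736, 0.0359]
contact_force: [-0.3, -0.5, -0.3]
tool_pos: [0.613, -0.1617, 0.0362]
contact_force: [-0.3, 0.1, -0.8]
[ 0.61299089 -0.16170735  0.03622616]
```

View pics/w5.png

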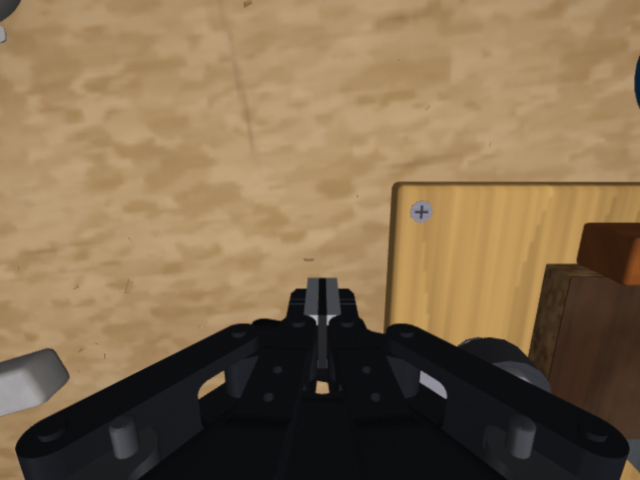

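The handle has swung round and lies behind the fingers, with its end near (268,322) and the lever arm near (432,382). The corner of the board by the stop at (575,265) is still in place. I'll continue in small steps and watch the force.

```bash
python3 -m jog '[-0.04,-0.02,0,0,0,0,-0.08,-0.05,0,0,0,0,-0.12,-0.06,0,0,0,0,-0.12,-0.06,0,0,0,0]'|grep -E 'pos|force: \[';for i in 1 2; do python3 -m jog '[-0.02,-0.005,0,0,0,0,-0.03,-0.01,0,0,0,0,-0.03,-0.01,0,0,0,0]'|grep -E 'pos|force: \['; done
```

```text
tool_pos: [0.6019, -0.1547, 0.0364]
contact_force: [1.8, -0.1, -0.1]
tool_pos: [0.5994, -0.1538, 0.0364]
contact_force: [2.2, -1.7, 0.5]
tool_pos: [0.5965, -0.1526, 0.0364]
contact_force: [2.8, -1.4, 0.3]
```

```bash
for i in 1 2 3; do python3 -m jog '[-0.02,0,0,0,0,0,-0.02,0,0,0,0,0,-0.02,0,0,0,0,0]'|grep -E 'pos|force: \['; done
```

```text
tool_pos: [0.595, -0.1522, 0.0365]
contact_force: [5.1, -0.8, -0.5]
tool_pos: [0.5938, -0.1519, 0.0366]
contact_force: [8.2, -1.8, -1.8]
tool_pos: [0.5925, -0.1516, 0.0366]
contact_force: [9.7, -0.3, -3.5]
```

```bash
for i in 1 2 3; do python3 -m jog '[-0.02,0,0,0,0,0,-0.02,0,0,0,0,0,-0.02,0,0,0,0,0]'|grep -E 'pos|force: \['; done
```

```text
tool_pos: [0.5915, -0.1514, 0.0367]
contact_force: [13.2, -1.2, -6.6]
tool_pos: [0.5905, -0.1511, 0.0368]
contact_force: [16.4, -0.2, -9.7]
tool_pos: [0.5893, -0.1508, 0.0369]
contact_force: [18.8, 0.6, -11.3]
```

```bash
for i in 1 2; do python3 -m jog '[-0.015,0,0,0,0,0,-0.015,0,0,0,0,0,-0.015,0,0,0,0,0]'|grep -E 'pos|force: \['; done
```

```text
tool_pos: [0.5877, -0.1505, 0.0369]
contact_force: [20.0, 0.7, -9.7]
tool_pos: [0.5874, -0.1504, 0.037]
contact_force: [23.2, 0.5, -13.5]
```

```bash
python3 -m jog '[0.06,0,0,0,0,0,0.12,0,0,0,0,0,0.3,0,0,0,0,0,0.4,0,0,0,0,0,0.4,0,0,0,0,0]'|grep -E 'pos|force: \['; python3 -m jog '[0,0,-0.5,0,0,0,0,0,-1,0,0,0,0,0,-1,0,0,0]'|grep pos; python3 -m jog '[0,0.4,-0.5,0,0,0,-0.1,0.8,-1,0,0,0,-0.1,0.8,-1,0,0,0,-0.1,0.8,-1,0,0,0]'|grep -E 'pos|force: \['; python3 - <<'E'
from h import *
import pickle
st=manip.state(); f=manip.grab_frame('wrist'); pickle.dump((st,f),open('w6.pkl','wb')); cv2.imwrite('pics/w6.png',f['img'])
E
```

```text
tool_pos: [0.6212, -0.155, 0.0359]
contact_force: [0.0, -0.2, 1.0]
tool_pos: [0.624, -0.1561, 0.1425]
tool_pos: [0.6023, -0.2334, 0.235]
contact_force: [-0.8, -0.2, -1.3]
```

View pics/w6.png

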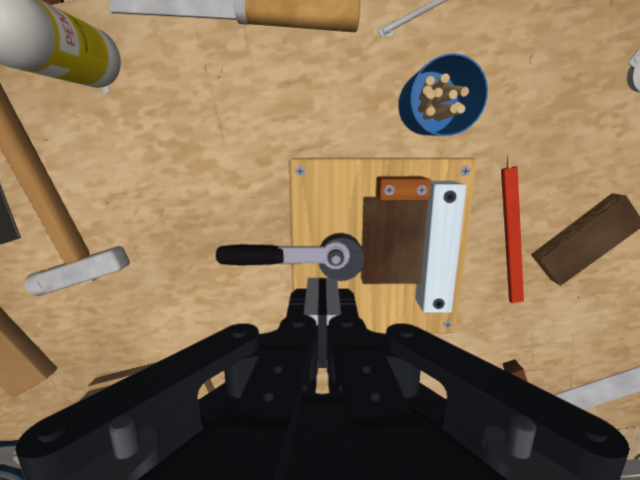

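The lever points left, from (336,257) to (218,254). The cam touches the offcut at (362,255), and the offcut sits against the block and stop. I'll check the numbers.

```bash
python3 - <<'E'
from h import *
import pickle
st,f=pickle.load(open('w6.pkl','rb'))
p=plane(f,[(220,255),(282,256)],.047,st)[:,:2]
y=-.103; d=p[0]-p[1]; print('joint(handle)',np.arctan2(d[1],d[0])-y-.26)
v=p[0]-[.5562,-.2434]; print('joint(pivot)',np.arctan2(v[1],v[0])-y-.26)
b=plane(f,[(364,197),(362,283),(416,284)],.036,st)[:,:2]-[.543,-.293]
c,s=np.cos(y),np.sin(y); print('board far-left, near-left, near-right (jig mm)',(b@np.array([[c,-s],[s,c]])*1000).round(1))
print(manip.state()['time'])
E
```

```text
joint(handle) 1.291591624700132
joint(pivot) 1.3013914992884719
board far-left, near-left, near-right (jig mm) [[ 68.2  22.1]
 [-27.9  21.2]
 [-29.2 -38.9]]
18.95
```

The lever is at about 1.30 rad, inside the clamped band. I'll take one last close look, along the block face, to check contact and that it holds.

```bash
python3 -m jog '[0,0.4,0,0,0,0,0,0.9,0,0,0,0,0,0.9,0,0,0,0,0,0.9,0,0,0,0]'|grep -E 'pos|force: \['; python3 - <<'E'
from h import *
import pickle
st=manip.state(); f=manip.grab_frame('wrist'); pickle.dump((st,f),open('w7.pkl','wb'))
P=np.array([.5430,-.2930,0]); 
cv2.imwrite('pics/w7.png',cv2.resize(f['img'][140:330,180:430],None,fx=3.1,fy=3.1,interpolation=cv2.INTER_CUBIC))
E
```

```text
tool_pos: [0.5932, -0.3217, 0.2338]
contact_force: [0.6, 0.1, -0.4]
```

View pics/w7.png

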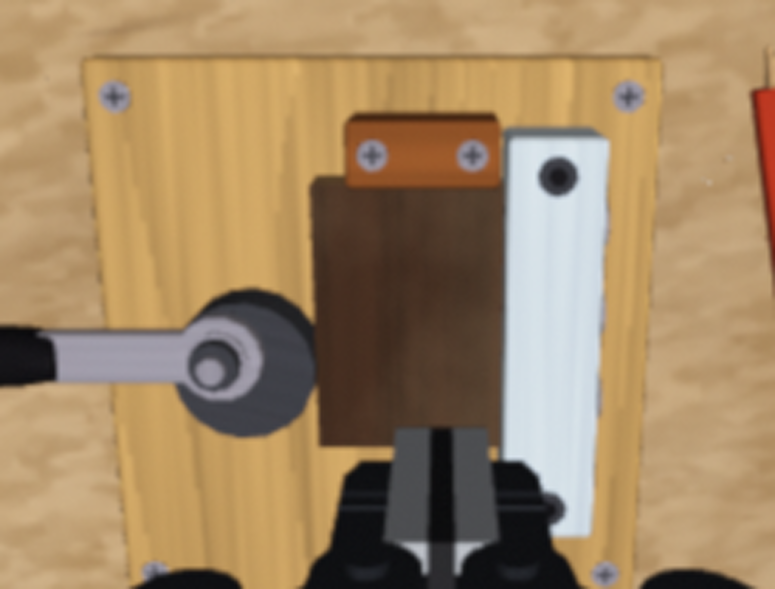

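The offcut is flush along the block face (x≈503) and under the stop's edge (y≈185). The cam touches its left side at (317,350), and the lever hasn't moved since I let go. The gripper is about 0.2 m clear above everything.

```bash
python3 -c "
from plant import manip
print(manip.job_done())"
```

```text
the job is handed in; nothing more can be done
None
```

I pushed the offcut home against the end stop, then clamped it with the cam lever at about 1.30 rad (last push 23 N); it stayed tight after release, the arm finished clear, and I handed the job in at about 19.5 s.

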